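Check a specimen box's corner with the try square

ROBOT

A 6-joint arm with a two-finger parallel gripper is mounted at the origin on the work surface. World frame = base frame: x ahead of the robot, y to its left, z up, the work surface at z = 0. Lengths are in m, angles in rad, forces in N, time in s.
With the tool pointing down it reaches from about 0.35 to 0.975 m from the base axis. Payload 4.9 kg.
Tool frame: the origin (TCP) lies at the very end of the fingers, on their centre line; the grasp point (between the pads) lies behind it (manip.pinch_z is the y of the grasp point in the tool frame, in m); y points along the fingers, x is the direction in which the jaws open and shut, and the axes are right-handed (so a half turn about y gives the same grasp; the last joint's range is limited). The gripper opens to 85 mm and grips with 20 to 120 N. Pads are 22 mm wide; open, the fingers measure 114 mm over their backs; the gripper's body (76 mm by 85 mm) begins 54 mm behind the grasp point. The pads swing forward as they close: fully open they stand 13 mm farther back than shut.
Start: joints at [1.005, 0.053, 1.613, -0, 1.476, -0.119], TCP at [0.27, 0.564, 0.231] pointing down, gripper open.
Joint ranges: [-3.01, 3.01], [-1.01, 2.22], [0.06, 2.58], [-1.02, 4.17], [0.09, 2.62], [-3.14, 3.14]. Speed limits (rad/s): [2.57, 2.57, 3.14, 3.14, 3.14, 3.14].

INTERFACE

Orientations are given as a unit quaternion [w, x, y, z].
In Python, from plant import manip gives the robot as it stands.
- The arm moves only by the tool drive_tool, never from a script. Its argument "motion" is a list of rows, each a list of 3 entries, a list of its own where there are three numbers: the shift along the tool's x, y, z in units of 25 mm (1.0 is 25 mm), then the turn, a rotation vector about the tool's x, y, z in units of 5 degrees (1.0 is 5 degrees), then the closure, from -1 (fully open) to 1 (shut). A call has 1 to 12 rows; each row shifts and turns the commanded pose from where the row before left it, along the tool's axes as they then stand; what a row does not reach is not made up. A row lasts 1/10 s, in which the tool goes at most 50 mm and 8.59 degrees, less where a joint would pass 70% of its speed; a pose out of reach is approached as far as the arm can. A call is refused whole if a number of a shift passes 1 or a number of a turn 1, either way. A call with a gripper value outside its range is refused whole. The fingers move at their own pace and stop on an object; the grip force is fixed at half the most. Time passes only in rows, so rows that do not move let the fingers close. It gives the time, the measured TCP pose, the force and the opening at its end, in the units of the state.
- manip.state(): the state, without advancing time (a new reading comes with each control period).
- manip.grab_frame(name): name is "side" or "top" or "wrist"; returns a dict with "img" (384x512x3 uint8, blue, green, red), "range_z" (384x512 float32, m along the optical axis (not along the pixel's ray), 0 where there is no reading), "camera_matrix" (3x3 intrinsics, pixels), "k1" (the pictures are not rectified: a ray, as slopes to the right and down, at radius r is drawn at 1 + k1 r^2 times it, then the intrinsics apply), "world_from_camera" (4x4, takes a point from camera to world coordinates); the wrist camera has in their place "T_tool_cam" (4x4, takes a point from camera to tool coordinates, whose origin is the TCP and whose axes are the tool frame's). Camera axes: x right, y down, z forward; pixel columns grow to the right and rows downward; lengths in m; the calibration is good to about 2 mm. A picture is of the moment at which its call begins: read the wrist's pose just before it.
- manip.job_done(): hands the job in, once; it reports no verdict.
The state is a dict: "time": time; "joint_pos": joint angles; "joint_vel": joint speeds; "joint_efforts": joint torques, N m; "tool_pos": TCP position; "tool_rot": TCP orientation; "contact_force": force on the tool from outside, world axes, zero at the start; "ft_torque": the same for the moment, N m; "gripper_width": opening from 0.0 (shut) to 1.0 (fully open).
Only numpy, scipy, OpenCV 4.12 (cv2) and the standard library are available. Lean on these libraries where they do the work, as an engineer would, in place of code of your own. Each camera call takes 0.05 s, during which the arm holds its last target. There are 200 camera calls.

TASK

Take the try square and hold it round the dry-fitted near right corner of the wooden specimen box: the stock flat against the right-hand board and the blade flat against the front board. Press it firmly home so that both loose boards close up on the corner post with no gap, and keep both faces pressed together for about a second at around 10 N each, never more than 25 N. Then lay the square flat in the shallow aluminium tray and let go, keeping the gripper itself off the boards and leaving everything else on the bench alone.

Things in the scene. Friction and masses are not known exactly. Their poses are not given: they have to be found in the camera images.
- square_grip (a point): Where the loose try square (rigid L, 0.2 kg, lying flat) is gripped: on its dark wooden stock, half-way up (25 mm above the underside). Stock: upright bar 115 mm long (x), 22 mm wide (y), 50 mm tall; this point is midway across it, 55 mm from its free +x end, 30 mm along x from square_corner. x runs along the stock, y along the blade, z up.
- square_corner (a point): The square's inner corner, at its underside, where the stock's inner (+y) face meets the blade's inner (+x) edge; axes as square_grip. The steel blade (30 mm wide, 6 mm thick, flush with the underside) reaches 100 mm along +y from here, its width on the -x side. The box corner goes into the quadrant x > 0, y > 0.
- square_mid (a point): The middle of the square's L outline (115 x 122 mm), at its underside: 27.5 mm along x and 39 mm along y from square_corner. Same axes.
- corner (a point): Corner of the fixed open pine box to check, at the boards' top edges, 70 mm above the bench. x runs along the right-hand board, y along the front board, z up; the box fills x 0-205, y 0-166 mm. Nominal meeting point of the two outer faces when home; boards are rough, so each home face is up to 5 mm in or out of it, unmeasured: feel for it. An 8 mm notch shows a recessed post.
- front_board (a joint): Front board, outer face towards -x of point corner, 138 mm long from y = 8 mm, top edge 70 mm above the bench. Value: gap in m by which it stands off its post, 0 is home, at most 0.009. Pushed along +x it slides against about 2.5 N, then stops on a thin rubber seal that gives about 1 mm under 10 N. Faces rub (friction about 0.6), so with both touching, part of the force towards one face is borne by the other.
- side_board (a joint): Right-hand board, outer face towards -y of point corner, 176 mm long from x = 8 mm, top edge 70 mm above the bench. Gap in m as for the front board; pushed home along +y, same friction and stop. To keep the fingers off the boards, hold the stock by its upper half and let only its lowest 10 to 18 mm overlap the boards.
- tray: Shallow aluminium tray, fixed, 280 mm (x) by 240 mm (y), rim 20 mm high, floor and walls 3 mm thick; origin under its centre at bench level. x and y along its sides, z up.
Not all that is in view belongs to the job. Leave any orange or turquoise look-alike of the part that bears front_board alone.

How it is judged:
On the way:
1. the held square is pressed on both boards at once, over 3 N on each, squared up to them, both boards home (contact force between square and front_board above 3 N and contact force between square and side_board above 3 N and value of joint each of front_board, side_board below 0.0012 m and angle between the x axis of square_corner and the x axis of corner, either way round below 0.03 rad and angle between square_corner's own z axis and vertical below 0.06 rad and contact force between the fingers and square above 1 N), for 0.5 s.
At the end, for the whole second after the job is handed in: The square lies flat on the tray's floor (middle of its outline within 90 mm along x and 70 mm along y of the tray's centre, no more than 5 mm above the floor, tilted under 0.05 rad), at rest and released; both boards are still home (gaps under 1.5 mm) (x of square_mid in the frame of tray between -0.09 and 0.09 m and y of square_mid in the frame of tray between -0.07 and 0.07 m and z of square_mid in the frame of tray below 0.008 m and angle between square_mid's own z axis and vertical below 0.05 rad and linear speed of square below 0.01 m/s and value of joint each of front_board, side_board below 0.0015 m); the robot touches nothing.
It fails at once if a board is pressed with more than 25 N (contact force between any of front_board, side_board and anything else above 25 N).
It fails at once if the gripper pushes on the boards (contact force between any of the arm, the fingers and front_board above 3 N or contact force between any of the arm, the fingers and side_board above 3 N).
It fails at once if another thing on the bench is moved more than 20 mm (distance of any of pencil, magnifier, petri, jar, jar2, beaker, offcut, eraser from where it was at the start of the episode above 0.02 m).
It also fails if it takes over 72 s, if anything falls off the work surface, if the arm or the gripper's body presses on something with over 40 N, if the wrist force passes 120 N, or if a joint passes its speed limit or range.

## Working session

There is one attempt and no reset: what is moved stays moved. The work goes in short steps, Python scripts to look and compute and a tool call to move; the robot and the scene stay as the last step left them, time stands still between calls to the robot, and variables do not carry over. Pictures are saved under pics/ and viewed, about 8 in all and at most 12, crops included, and the job is handed in when it is done.

Besides the shell and the picture viewer there is one more tool, called by a JSON object that holds its "method" and its "body". drive_tool: Moves the arm, as the interface text tells. Its arguments: {"type":"object","properties":{"motion":{"type":"array","items":{"type":"array"}}},"required":["motion"]}

```bash
ls; mkdir -p pics; cat > h.py <<'E'
import numpy as np,cv2
from plant import manip
from scipy.spatial.transform import Rotation as R
def grab(n):
    s=manip.state(); f=manip.grab_frame(n)
    if n=="wrist":
        T=np.eye(4);q=s["tool_rot"];T[:3,:3]=R.from_quat([q[1],q[2],q[3],q[0]]).as_matrix();T[:3,3]=s["tool_pos"]
        f["world_from_camera"]=T@np.array(f["T_tool_cam"])
    return f
def cloud(f):
    K=np.array(f["camera_matrix"]);h,w=f["range_z"].shape
    u,v=np.meshgrid(np.arange(w),np.arange(h))
    x=(u-K[0,2])/K[0,0];y=(v-K[1,2])/K[1,1];x0,y0=x.copy(),y.copy()
    for _ in range(8):
        g=1+f["k1"]*(x*x+y*y);x=x0/g;y=y0/g
    z=f["range_z"];T=np.array(f["world_from_camera"])
    P=np.stack([x*z,y*z,z],-1)@T[:3,:3].T+T[:3,3];P[z==0]=np.nan
    return P
E
cat > a.py <<'E'
from h import *
print({k:np.round(v,3) for k,v in manip.state().items()},manip.pinch_z)
for n in("top","side"):
    f=grab(n);np.save(n+".npy",cloud(f));cv2.imwrite(f"pics/{n}.png",cv2.resize(f["img"],(768,576)));cv2.imwrite(n+"_raw.png",f["img"])
    print(n,np.round(f["world_from_camera"],3))
E
python3 a.py
```

```text
pics
{'time': np.float64(0.0), 'joint_pos': array([ 1.005,  0.053,  1.614,  0.   ,  1.476, -0.119]), 'joint_vel': array([ 0.001, -0.   , -0.002,  0.   , -0.   ,  0.001]), 'joint_efforts': array([-0.0000e+00, -3.9369e+01, -3.7017e+01, -0.0000e+00,  7.0000e-03,
       -0.0000e+00]), 'tool_pos': array([0.27 , 0.563, 0.23 ]), 'tool_rot': array([-0.598,  0.599,  0.376, -0.377]), 'contact_force': array([-0.47 ,  0.501,  0.759]), 'ft_torque': array([ 0.033, -0.028, -0.058]), 'gripper_width': np.float64(0.998)} -0.0187
top [[ 0.023 -0.995  0.1    0.256]
 [-1.    -0.023  0.    -0.034]
 [ 0.002 -0.1   -0.995  1.136]
 [ 0.     0.     0.     1.   ]]
side [[ 0.769 -0.39   0.505 -0.147]
 [-0.638 -0.492  0.592 -0.655]
 [ 0.017 -0.778 -0.628  0.717]
 [ 0.     0.     0.     1.   ]]
```

View pics/top.png

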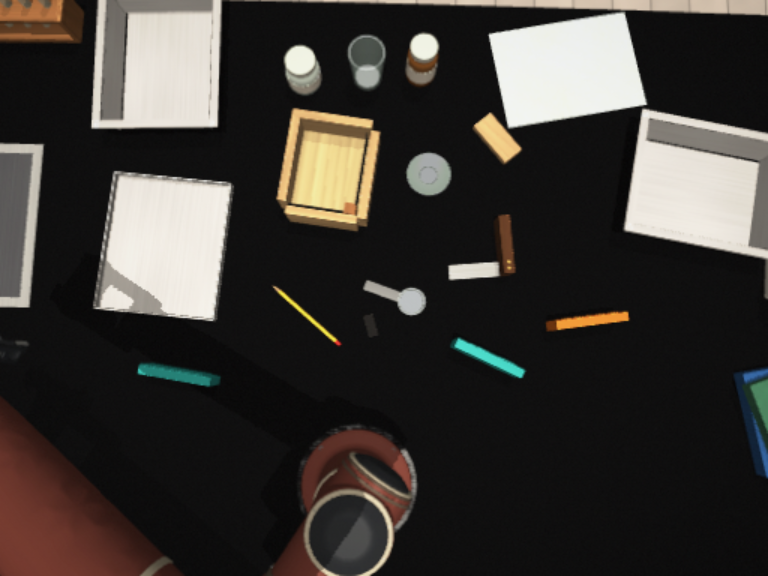

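View pics/side.png

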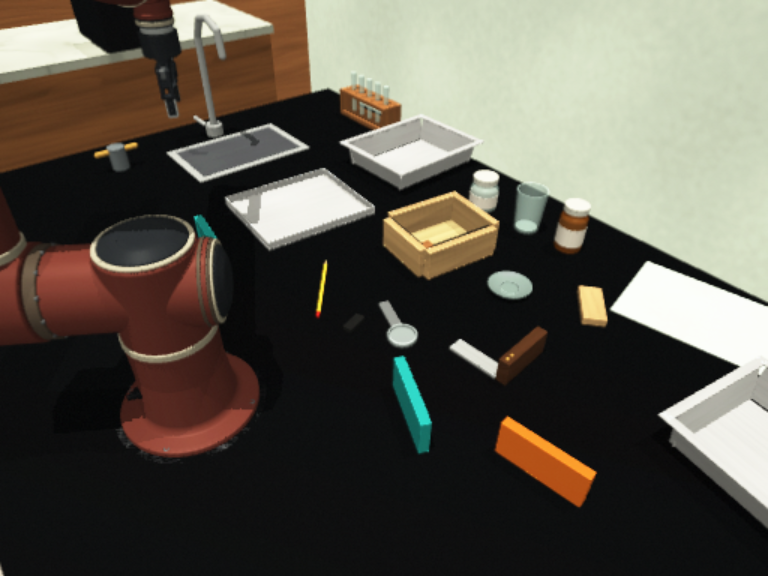

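The top view (768x576) shows the square with its stock from (505,215) to (508,272) and its blade reaching (450,270). The box's near right corner is at about (360,228), and the shallow tray is centred at about (163,247). The side view agrees. Next I measure from the depth data.

```bash
cat > m.py <<'E'
from h import *
P=np.load("top.npy");I=cv2.imread("top_raw.png").astype(int)
def reg(u0,u1,v0,v1,z0,z1):
    Q=P[int(v0/1.5):int(v1/1.5),int(u0/1.5):int(u1/1.5)].reshape(-1,3)
    return Q[(Q[:,2]>z0)&(Q[:,2]<z1)]
def rect(n,Q,mm=1):
    r=cv2.minAreaRect((Q[:,:2]*1000).astype(np.float32))
    print(n,len(Q),"zmed",np.median(Q[:,2]).round(4),"c",np.round(r[0],1),"size",np.round(r[1],1),"ang",round(r[2],2));print(np.round(cv2.boxPoints(r),1).tolist())
rect("stock",reg(490,525,205,285,.04,.06))
rect("blade",reg(440,503,250,290,.003,.012))
rect("box",reg(265,392,95,240,.06,.08))
rect("tray",reg(85,245,160,330,.013,.03))
Q=reg(120,200,200,250,-.01,.03);print("tray floor",np.median(Q[:,2]))
Q=reg(400,440,330,345,-.01,.03);print("bench",np.median(Q[:,2]))
# board top edges, points binned: print box points
Q=reg(265,392,95,240,.06,.08)*1000
np.savetxt("box.txt",Q,fmt="%.1f")
# topdown map of box corner at 1mm/pixel x4
im=np.zeros((560,560,3),np.uint8)
col=I.reshape(-1,3);A=P.reshape(-1,3)
c=Q[:,:2].mean(0)
for p,k in zip(A*1000,col):
    if p[2]>30:
        u=int(280-(p[1]-c[1])*2);v=int(280-(p[0]-c[0])*2)
        if 2<u<557 and 2<v<557: cv2.circle(im,(u,v),2,(k*1).tolist() if p[2]>60 else (80,0,0),-1)
for i in range(0,560,40):
    cv2.putText(im,f"{c[1]-(i-280)/2:.0f}",(i,10),0,.33,(255,255,255));cv2.putText(im,f"{c[0]-(i-280)/2:.0f}",(0,i),0,.33,(255,255,255))
cv2.imwrite("pics/boxmap.png",im)
E
python3 m.py
```

```text
stock 316 zmed 0.0481 c [ 472.2 -279.6] size [114.6  23. ] ang 5.24
[[414.1000061035156, -273.3999938964844], [416.20001220703125, -296.29998779296875], [530.2999877929688, -285.79998779296875], [528.2000122070312, -262.8999938964844]]
blade 286 zmed 0.005 c [ 429.1 -221. ] size [ 76.1 110.9] ang 1.22
[[389.8999938964844, -166.39999389648438], [392.20001220703125, -277.29998779296875], [468.3999938964844, -275.70001220703125], [466.0, -164.6999969482422]]
box 1484 zmed 0.0676 c [612.5  68.6] size [172.7 211.7] ang 82.58
[[496.3999938964844, -3.4000000953674316], [706.2000122070312, -30.700000762939453], [728.5999755859375, 140.60000610351562], [518.7000122070312, 167.89999389648438]]
tray 445 zmed 0.0178 c [460.9 399.5] size [245.6 282.1] ang 85.57
[[310.79998779296875, 288.0], [592.0999755859375, 266.20001220703125], [611.0999755859375, 511.0], [329.79998779296875, 532.7999877929688]]
tray floor 0.0015453208469372592
bench -0.0014705966460839548
```

View pics/boxmap.png

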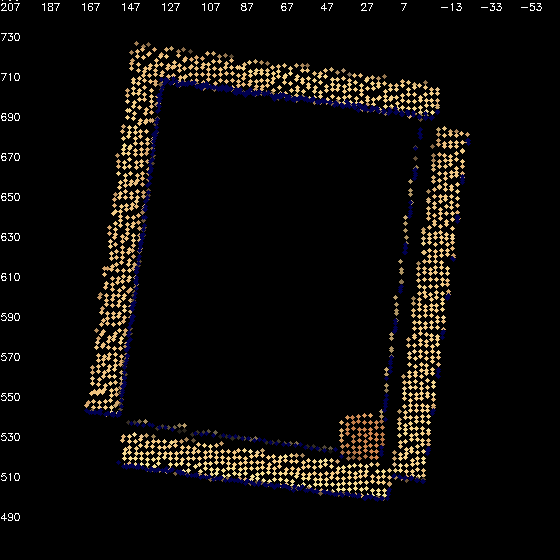

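```bash
cat >> h.py <<'E'
def pose():
    s=manip.state();q=s["tool_rot"];return np.array(s["tool_pos"]),R.from_quat([q[1],q[2],q[3],q[0]]),s
def target(yaw): # tool x along world yaw (deg), tool y down
    a=np.radians(yaw);x=np.array([np.cos(a),np.sin(a),0]);y=np.array([0,0,-1.]);return R.from_matrix(np.stack([x,y,np.cross(x,y)],1))
def go(p,yaw):
    p0,r0,s=pose();rt=target(yaw);x0=r0.as_matrix()[:,0]
    print("t",round(float(s["time"]),2),"at",p0.round(4),"yaw",np.degrees(np.arctan2(x0[1],x0[0])).round(2),"F",np.round(s["contact_force"],1),"w",round(float(s["gripper_width"]),3))
    tv=np.degrees((r0.inv()*rt).as_rotvec())/5
    print("turn",tv.round(2),"| shift in current axes",(r0.inv().apply(np.array(p)-p0)/.025).round(2),"| in target axes",(rt.inv().apply(np.array(p)-p0)/.025).round(2))
E
python3 -c "
from h import *
print(pose()[1].as_matrix().round(3))
for y in (95.24,-84.76): go([.4747,-.2794,.23],y)"
```

```text
[[ 0.432 -0.001 -0.902]
 [ 0.902 -0.002  0.432]
 [-0.002 -1.     0.   ]]
t 0.1 at [0.2698 0.5632 0.2302] yaw 64.4 F [-0.  -0.3 -0.1] w 1.002
turn [-0.01 -6.17 -0.02] | shift in current axes [-26.85   0.05 -21.95] | in target axes [-3.431e+01  1.000e-02 -5.090e+00]
t 0.1 at [0.2698 0.5632 0.2302] yaw 64.4 F [-0.  -0.3 -0.1] w 1.002
turn [ 3.000e-02  2.983e+01 -1.000e-02] | shift in current axes [-26.85   0.05 -21.95] | in target axes [3.431e+01 1.000e-02 5.090e+00]
```

{"method": "drive_tool", "body": {"motion": [[[0, 0, 0], [0, -1, 0], -1], [[0, 0, 0], [0, -1, 0], -1], [[0, 0, 0], [0, -1, 0], -1], [[0, 0, 0], [0, -1, 0], -1], [[0, 0, 0], [0, -1, 0], -1], [[0, 0, 0], [0, -1, 0], -1], [[-1, 0, -0.15], [0, -0.17, 0], -1], [[-1, 0, -0.15], [0, 0, 0], -1], [[-1, 0, -0.15], [0, 0, 0], -1], [[-1, 0, -0.15], [0, 0, 0], -1], [[-1, 0, -0.15], [0, 0, 0], -1], [[-1, 0, -0.15], [0, 0, 0], -1]]}}

```text
time: 1.3
tool_pos: [0.3057, 0.415, 0.2307]
tool_rot: [0.477, -0.477, -0.522, 0.523]
contact_force: [0.9, -0.3, 0.0]
gripper_width: 1.004
```

{"method": "drive_tool", "body": {"motion": [[[-1, 0, -0.15], [0, 0, 0], -1], [[-1, 0, -0.15], [0, 0, 0], -1], [[-1, 0, -0.15], [0, 0, 0], -1], [[-1, 0, -0.15], [0, 0, 0], -1], [[-1, 0, -0.15], [0, 0, 0], -1], [[-1, 0, -0.15], [0, 0, 0], -1], [[-1, 0, -0.15], [0, 0, 0], -1], [[-1, 0, -0.15], [0, 0, 0], -1], [[-1, 0, -0.15], [0, 0, 0], -1], [[-1, 0, -0.15], [0, 0, 0], -1], [[-1, 0, -0.15], [0, 0, 0], -1], [[-1, 0, -0.15], [0, 0, 0], -1]]}}

```text
time: 2.5
tool_pos: [0.3779, 0.1206, 0.2309]
tool_rot: [0.477, -0.476, -0.522, 0.523]
contact_force: [0.7, -0.4, -0.3]
gripper_width: 0.993
```

{"method": "drive_tool", "body": {"motion": [[[-1, 0, -0.15], [0, 0, 0], -1], [[-1, 0, -0.15], [0, 0, 0], -1], [[-1, 0, -0.15], [0, 0, 0], -1], [[-1, 0, -0.15], [0, 0, 0], -1], [[-1, 0, -0.15], [0, 0, 0], -1], [[-1, 0, -0.15], [0, 0, 0], -1], [[-1, 0, -0.15], [0, 0, 0], -1], [[-1, 0, -0.15], [0, 0, 0], -1], [[-1, 0, -0.15], [0, 0, 0], -1], [[0, 0, 0], [0, 0, 0], -1], [[0, 0, 0], [0, 0, 0], -1]]}}

```text
time: 3.6
tool_pos: [0.4319, -0.0994, 0.2308]
tool_rot: [0.477, -0.476, -0.522, 0.522]
contact_force: [0.2, 0.2, 0.1]
gripper_width: 1.0
```

```bash
cat > w.py <<'E'
import sys
from h import *
go([.4747,-.2794,.23],95.24)
f=grab("wrist");P=cloud(f);np.save("wrist.npy",P);cv2.imwrite(f"pics/{sys.argv[1]}.png",f["img"])
Q=P.reshape(-1,3)*1000
def rect(n,Q):
    r=cv2.minAreaRect(Q[:,:2].astype(np.float32));print(n,len(Q),"z",np.median(Q[:,2]).round(1),np.round(r[0],1),np.round(r[1],1),round(r[2],2))
b=(Q[:,0]>380)&(Q[:,0]<560)&(Q[:,1]>-320)&(Q[:,1]<-240)
rect("stock",Q[b&(Q[:,2]>40)&(Q[:,2]<60)])
b=(Q[:,0]>380)&(Q[:,0]<460)&(Q[:,1]>-262)&(Q[:,1]<-140)
rect("blade",Q[b&(Q[:,2]>3)&(Q[:,2]<12)])
E
python3 w.py w1
```

```text
t 3.6 at [ 0.4319 -0.0994  0.2308] yaw 95.19 F [0.2 0.2 0.1] w 1.0
turn [-0.01 -0.01  0.01] | shift in current axes [-7.33  0.02 -1.05] | in target axes [-7.33  0.03 -1.05]
stock 1766 z 49.6 [ 471.9 -279.7] [115.   22.4] 5.57
blade 1481 z 6.0 [ 428.6 -217. ] [89.7 49.2] 89.31
```

View pics/w1.png

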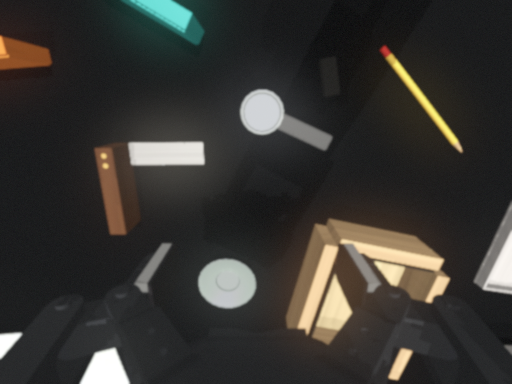

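The wrist view confirms the square: stock from (100,145) to (125,233), blade to (205,152). Its measured size is 115 x 22.4 mm with the top at 49.6 mm. I'll go to the grip point.

{"method": "drive_tool", "body": {"motion": [[[-0.92, 0, -0.13], [0, -0.06, 0], -1], [[-0.92, 0, -0.13], [0, 0, 0], -1], [[-0.92, 0, -0.13], [0, 0, 0], -1], [[-0.92, 0, -0.13], [0, 0, 0], -1], [[-0.92, 0, -0.13], [0, 0, 0], -1], [[-0.92, 0, -0.13], [0, 0, 0], -1], [[-0.92, 0, -0.13], [0, 0, 0], -1], [[-0.89, 0, -0.13], [0, 0, 0], -1], [[0, 1, 0], [0, 0, 0], -1], [[0, 1, 0], [0, 0, 0], -1], [[0, 1, 0], [0, 0, 0], -1], [[0, 1, 0], [0, 0, 0], -1]]}}

```text
time: 4.85
tool_pos: [0.476, -0.278, 0.1304]
tool_rot: [-0.475, 0.475, 0.524, -0.524]
contact_force: [0.2, 0.3, -0.0]
gripper_width: 1.001
```

{"method": "drive_tool", "body": {"motion": [[[0, 0.5, 0], [0, 0, 0], -1], [[0, 0.5, 0], [0, 0, 0], -1], [[0, 0, 0], [0, 0, 0], -1], [[0, 0, 0], [0, 0, 0], -1]]}}

```text
time: 5.25
tool_pos: [0.4763, -0.2794, 0.1071]
tool_rot: [-0.475, 0.476, 0.524, -0.524]
contact_force: [0.3, 0.2, 0.2]
gripper_width: 1.0
```

```bash
python3 -c "
from h import *
go([.4744,-.2795,.02],95.5)"
```

```text
t 5.25 at [ 0.4763 -0.2794  0.1071] yaw 95.57 F [0.3 0.2 0.2] w 1.0
turn [ 0.01  0.01 -0.01] | shift in current axes [0.   3.49 0.08] | in target axes [0.   3.49 0.07]
```

{"method": "drive_tool", "body": {"motion": [[[0, 0.7, 0.07], [0, 0, 0], -1], [[0, 0.7, 0], [0, 0, 0], -1], [[0, 0.7, 0], [0, 0, 0], -1], [[0, 0.7, 0], [0, 0, 0], -1], [[0, 0.65, 0], [0, 0, 0], -1], [[0, 0, 0], [0, 0, 0], -1], [[0, 0, 0], [0, 0, 0], -0.3], [[0, 0, 0], [0, 0, 0], 0.2], [[0, 0, 0], [0, 0, 0], 1], [[0, 0, 0], [0, 0, 0], 1], [[0, 0, 0], [0, 0, 0], 1], [[0, 0, 0], [0, 0, 0], 1]]}}

```text
time: 6.45
tool_pos: [0.4747, -0.28, 0.0211]
tool_rot: [-0.475, 0.476, 0.524, -0.524]
contact_force: [0.2, 0.5, 4.1]
gripper_width: 0.25
```

{"method": "drive_tool", "body": {"motion": [[[0, 0, 0], [0, 0, 0], 1], [[0, 0, 0], [0, 0, 0], 1], [[0, 0, 0], [0, 0, 0], 1], [[0, 0, 0], [0, 0, 0], 1]]}}

```text
time: 6.85
tool_pos: [0.4747, -0.28, 0.0211]
tool_rot: [-0.475, 0.476, 0.524, -0.524]
contact_force: [0.0, 0.5, 5.6]
gripper_width: 0.246
```

```bash
python3 -c "
from h import *
go([.4744,-.2795,.02],95.5)
a=np.radians(-7.4);ex=np.array([np.cos(a),np.sin(a)]);ey=np.array([-ex[1],ex[0]])
print(ex,ey)"
```

```text
t 6.85 at [ 0.4747 -0.28    0.0211] yaw 95.55 F [0.  0.5 5.6] w 0.246
turn [ 0.01  0.01 -0.01] | shift in current axes [0.02 0.04 0.01] | in target axes [0.02 0.04 0.01]
[ 0.99167116 -0.1287956 ] [0.1287956  0.99167116]
```

```bash
python3 -c "
from h import *
go([.4874,-.0468,.18],82.6)"
```

```text
t 6.85 at [ 0.4747 -0.28    0.0211] yaw 95.55 F [0.  0.5 5.6] w 0.246
turn [ 0.02  2.59 -0.01] | shift in current axes [ 9.23 -6.37 -1.42] | in target axes [ 9.31 -6.36  0.7 ]
```

{"method": "drive_tool", "body": {"motion": [[[0, -0.5, 0], [0, 0, 0], 1], [[0, -1, 0], [0, 0, 0], 1], [[0, -1, 0], [0, 0, 0], 1], [[0, -1, 0], [0, 0, 0], 1], [[0, -1, 0], [0, 0, 0], 1], [[0, -1, 0], [0, 0, 0], 1], [[0, -0.86, 0], [0, 0, 0], 1], [[0, 0, 0], [0, 0.8, 0], 1], [[0, 0, 0], [0, 0.8, 0], 1], [[0, 0, 0], [0, 0.8, 0], 1], [[0, 0, 0], [0, 0.19, 0], 1], [[0, 0, 0], [0, 0, 0], 1]]}}

```text
time: 8.05
tool_pos: [0.4736, -0.2791, 0.1787]
tool_rot: [0.531, -0.531, -0.467, 0.467]
contact_force: [-0.6, 0.2, -2.0]
gripper_width: 0.246
```

```bash
python3 -c "
from h import *
go([.4874,-.0468,.18],82.6)"
```

```text
t 8.05 at [ 0.4736 -0.2791  0.1787] yaw 82.65 F [-0.6  0.2 -2. ] w 0.246
turn [-0.01  0.01  0.01] | shift in current axes [ 9.29 -0.05  0.64] | in target axes [ 9.29 -0.05  0.65]
```

{"method": "drive_tool", "body": {"motion": [[[0.5, 0, 0.06], [0, 0, 0], 1], [[1, 0, 0.06], [0, 0, 0], 1], [[1, 0, 0.06], [0, 0, 0], 1], [[1, 0, 0.06], [0, 0, 0], 1], [[1, 0, 0.06], [0, 0, 0], 1], [[1, 0, 0.06], [0, 0, 0], 1], [[1, 0, 0.06], [0, 0, 0], 1], [[1, 0, 0.06], [0, 0, 0], 1], [[1, 0, 0.06], [0, 0, 0], 1], [[0.79, 0, 0.06], [0, 0, 0], 1], [[0, 0, 0], [0, 0, 0], 1], [[0, 0, 0], [0, 0, 0], 1]]}}

```text
time: 9.25
tool_pos: [0.4888, -0.0467, 0.179]
tool_rot: [-0.531, 0.531, 0.467, -0.467]
contact_force: [-0.3, -0.5, -1.5]
gripper_width: 0.252
```

```bash
cat > w2.py <<'E'
from h import *
go([.4874,-.0468,.18],82.6)
f=grab("wrist");P=cloud(f);np.save("wrist.npy",P);cv2.imwrite("pics/w2.png",f["img"])
E
python3 w2.py
```

```text
t 9.25 at [ 0.4888 -0.0467  0.179 ] yaw 82.7 F [-0.3 -0.5 -1.5] w 0.252
turn [-0.    0.02 -0.  ] | shift in current axes [-0.01 -0.04  0.05] | in target axes [-0.01 -0.04  0.05]
```

View pics/w2.png

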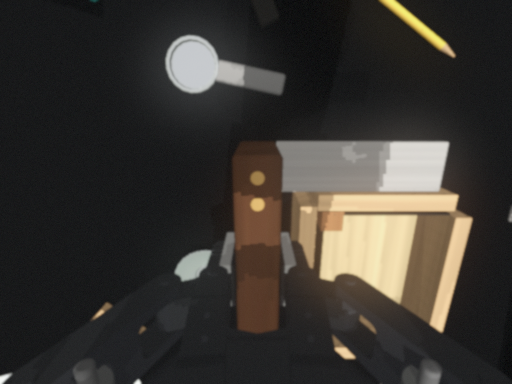

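The square is held upright, with the blade at (280–447, 140–190). Behind it is the box corner: the front board's edge runs from (295,195) to (455,205), and the side board's left edge is at x≈300. I'll measure both from the depth data.

```bash
cat > m2.py <<'E'
from h import *
P=np.load("wrist.npy").reshape(384,512,3)*1000
p0,r0,_=pose();p0=p0*1000
def fit(E,n):
    E=np.array(E);k=np.ones(len(E),bool)
    for _ in range(4):
        vx,vy,x0,y0=cv2.fitLine(E[k].astype(np.float32),cv2.DIST_HUBER,0,.01,.01).ravel()
        d=(E[:,0]-x0)*(-vy)+(E[:,1]-y0)*vx; k=np.abs(d)<1.5
    a=np.degrees(np.arctan2(vy,vx));a=(a+90)%180-90
    print(n,k.sum(),"pt",round(float(x0),1),round(float(y0),1),"dir",round(float(a),2));return np.array([x0,y0]),a
Z=P[...,2]
def col_edge(u0,u1,v0,v1,z0,z1,last): # along columns
    out=[]
    for u in range(u0,u1):
        g=[v for v in range(v0,v1) if z0<Z[v,u]<z1]
        if g: out.append(P[g[-1 if last else 0],u,:2])
    return out
def row_edge(v0,v1,u0,u1,z0,z1,last):
    out=[]
    for v in range(v0,v1):
        g=[u for u in range(u0,u1) if z0<Z[v,u]<z1]
        if g: out.append(P[v,g[-1 if last else 0],:2])
    return out
print("blade z",np.nanmedian(Z[150:180,300:430]),"stock top z",np.nanmedian(Z[160:220,245:272]))
fit(col_edge(300,440,130,200,150,185,True),"blade inner")
fit(col_edge(300,440,130,200,150,185,False),"blade outer")
fit(row_edge(160,225,225,300,195,225,False),"stock top outer(-y)")
fit(row_edge(160,225,225,300,195,225,True)[40:],"stock top inner(+y)")
fit(col_edge(330,450,185,225,60,78,False),"front outer")
fit(row_edge(215,300,285,335,60,78,False),"side outer")
print("tcp",p0)
B=P.reshape(-1,3);
T=np.load("top.npy").reshape(-1,3)*1000
E
python3 m2.py
```

```text
blade z 164.34645491091982 stock top z 208.346654422555
blade inner 139 pt 467.7 23.0 dir 82.61
blade outer 140 pt 437.9 26.3 dir 82.9
stock top outer(-y) 65 pt 445.4 -51.7 dir -7.1
stock top inner(+y) 25 pt 458.1 -31.6 dir -5.22
front outer 120 pt 509.0 87.5 dir 82.69
side outer 33 pt 558.8 -5.6 dir 12.3
tcp [488.83405022 -47.24685075 179.02419301]
```

The square and front board are parallel to about 0.1°, with gaps of about 32 mm to both boards. I'll lower the square so its lowest 13 mm overlaps the boards.

{"method": "drive_tool", "body": {"motion": [[[0, 0.7, 0], [0, 0, 0], 1], [[0, 0.7, 0], [0, 0, 0], 1], [[0, 0.7, 0], [0, 0, 0], 1], [[0, 0.7, 0], [0, 0, 0], 1], [[0, 0.7, 0], [0, 0, 0], 1], [[0, 0.55, 0], [0, 0, 0], 1], [[0, 0, -0.4], [0, 0, 0], 1], [[0, 0, -0.4], [0, 0, 0], 1], [[0, 0, 0], [0, 0, 0], 1], [[0, 0, 0], [0, 0, 0], 1]]}}

```text
time: 10.3
tool_pos: [0.5102, -0.0501, 0.0791]
tool_rot: [-0.531, 0.532, 0.467, -0.466]
contact_force: [-0.5, -0.2, -0.8]
gripper_width: 0.247
```

```bash
cat > s.py <<'E'
from h import *
a=np.radians(-7.35);ex=np.array([np.cos(a),np.sin(a)]);ey=np.array([-ex[1],ex[0]])
p,r,s=pose();d=p[:2]*1000-[488.8,-47.0];F=np.array(s["contact_force"])
x0=r.as_matrix()[:,0]
print("t",round(float(s["time"]),2),"box x,y travel mm",(d@ex).round(2),(d@ey).round(2),"z",p[2].round(4),"yaw",np.degrees(np.arctan2(x0[1],x0[0])).round(2),"Fx,Fy,Fz",(F[:2]@ex).round(1),(F[:2]@ey).round(1),F[2].round(1),"tau",np.round(s["ft_torque"],2),"w",round(float(s["gripper_width"]),3))
E
python3 s.py
```

```text
t 10.3 box x,y travel mm 21.6 -0.34 z 0.0791 yaw 82.6 Fx,Fy,Fz -0.4 -0.2 -0.8 tau [-0.04 -0.02  0.03] w 0.247
```

{"method": "drive_tool", "body": {"motion": [[[0, 0.06, -0.15], [0, 0, 0], 1], [[0, 0, -0.1], [0, 0, 0], 1], [[0, 0, -0.08], [0, 0, 0], 1], [[0, 0, -0.05], [0, 0, 0], 1], [[0, 0, 0], [0, 0, 0], 1], [[0, 0, 0], [0, 0, 0], 1]]}}

```text
time: 10.9
tool_pos: [0.5182, -0.051, 0.0763]
tool_rot: [0.531, -0.531, -0.467, 0.467]
contact_force: [0.6, 0.3, -2.5]
gripper_width: 0.247
```

```bash
python3 s.py
```

```text
t 10.9 box x,y travel mm 29.7 -0.16 z 0.0763 yaw 82.6 Fx,Fy,Fz 0.5 0.3 -2.5 tau [-0.05 -0.06  0.02] w 0.247
```

{"method": "drive_tool", "body": {"motion": [[[0, 0, -0.06], [0, 0, 0], 1], [[0, 0, -0.06], [0, 0, 0], 1], [[0, 0, 0], [0, 0, 0], 1]]}}

```text
time: 11.2
tool_pos: [0.5211, -0.0513, 0.0762]
tool_rot: [0.531, -0.531, -0.467, 0.467]
contact_force: [0.5, -0.3, -1.6]
gripper_width: 0.247
```

```bash
python3 s.py
```

```text
t 11.2 box x,y travel mm 32.63 -0.17 z 0.0762 yaw 82.61 Fx,Fy,Fz 0.5 -0.3 -1.6 tau [0.02 0.08 0.  ] w 0.247
```

{"method": "drive_tool", "body": {"motion": [[[0, 0, -0.05], [0, 0, 0], 1], [[0, 0, -0.05], [0, 0, 0], 1], [[0, 0, 0], [0, 0, 0], 1]]}}

```text
time: 11.5
tool_pos: [0.5235, -0.0516, 0.0761]
tool_rot: [0.531, -0.531, -0.467, 0.467]
contact_force: [-2.8, 0.5, -0.2]
gripper_width: 0.242
```

```bash
python3 s.py
```

```text
t 11.5 box x,y travel mm 34.97 -0.14 z 0.0761 yaw 82.61 Fx,Fy,Fz -2.8 0.1 -0.2 tau [0.06 0.45 0.19] w 0.242
```

{"method": "drive_tool", "body": {"motion": [[[0, 0, -0.05], [0, 0, 0], 1], [[0, 0, -0.04], [0, 0, 0], 1], [[0, 0, 0], [0, 0, 0], 1]]}}

```text
time: 11.8
tool_pos: [0.5256, -0.0519, 0.0761]
tool_rot: [0.532, -0.531, -0.466, 0.467]
contact_force: [-4.3, 0.8, -0.6]
gripper_width: 0.246
```

```bash
python3 s.py
```

```text
t 11.8 box x,y travel mm 37.14 -0.12 z 0.0761 yaw 82.61 Fx,Fy,Fz -4.4 0.3 -0.6 tau [0.12 0.67 0.26] w 0.246
```

{"method": "drive_tool", "body": {"motion": [[[0, 0, -0.04], [0, 0, 0], 1], [[0, 0, 0], [0, 0, 0], 1]]}}

```text
time: 12.0
tool_pos: [0.5261, -0.0519, 0.0759]
tool_rot: [0.532, -0.53, -0.466, 0.467]
contact_force: [-5.8, 1.3, -0.6]
gripper_width: 0.248
```

```bash
python3 s.py
```

```text
t 12.0 box x,y travel mm 37.6 -0.11 z 0.0759 yaw 82.63 Fx,Fy,Fz -5.9 0.5 -0.6 tau [0.3  1.11 0.43] w 0.248
```

{"method": "drive_tool", "body": {"motion": [[[0, 0, -0.04], [0, 0, 0], 1], [[0, 0, 0], [0, 0, 0], 1]]}}

```text
time: 12.2
tool_pos: [0.5265, -0.0519, 0.0758]
tool_rot: [0.532, -0.53, -0.466, 0.468]
contact_force: [-7.2, 1.3, 1.2]
gripper_width: 0.248
```

```bash
python3 s.py
```

```text
t 12.2 box x,y travel mm 37.98 -0.05 z 0.0758 yaw 82.65 Fx,Fy,Fz -7.3 0.4 1.2 tau [0.36 1.42 0.47] w 0.248
```

Front board feels home at about 37.5 mm of travel. I'll back off a little and feel for the side board.

{"method": "drive_tool", "body": {"motion": [[[0, 0, 0.1], [0, 0, 0], 1], [[0, 0, 0.1], [0, 0, 0], 1], [[0.4, 0, 0], [0, 0, 0], 1], [[0.4, 0, 0], [0, 0, 0], 1], [[0.2, 0, 0], [0, 0, 0], 1], [[0.1, 0, 0], [0, 0, 0], 1], [[0, 0, 0], [0, 0, 0], 1], [[0, 0, 0], [0, 0, 0], 1]]}}

```text
time: 13.0
tool_pos: [0.5266, -0.0243, 0.0763]
tool_rot: [-0.531, 0.531, 0.467, -0.467]
contact_force: [1.0, -0.5, -2.0]
gripper_width: 0.247
```

```bash
python3 s.py
```

```text
t 13.0 box x,y travel mm 34.61 27.38 z 0.0763 yaw 82.62 Fx,Fy,Fz 1.0 -0.4 -2.0 tau [-0.04 -0.06  0.05] w 0.247
```

{"method": "drive_tool", "body": {"motion": [[[0.06, 0, 0], [0, 0, 0], 1], [[0.06, 0, 0], [0, 0, 0], 1], [[0, 0, 0], [0, 0, 0], 1]]}}

```text
time: 13.3
tool_pos: [0.5269, -0.0213, 0.0763]
tool_rot: [0.531, -0.531, -0.467, 0.467]
contact_force: [0.7, -0.1, -0.9]
gripper_width: 0.247
```

```bash
python3 s.py
```

```text
t 13.3 box x,y travel mm 34.54 30.33 z 0.0763 yaw 82.6 Fx,Fy,Fz 0.7 -0.0 -0.9 tau [-0.02 -0.05  0.  ] w 0.247
```

{"method": "drive_tool", "body": {"motion": [[[0.04, 0, 0], [0, 0, 0], 1], [[0.04, 0, 0], [0, 0, 0], 1], [[0, 0, 0], [0, 0, 0], 1]]}}

```text
time: 13.6
tool_pos: [0.5272, -0.0196, 0.0763]
tool_rot: [-0.531, 0.531, 0.467, -0.467]
contact_force: [-0.2, -2.1, -1.8]
gripper_width: 0.247
```

```bash
python3 s.py
```

```text
t 13.6 box x,y travel mm 34.57 32.04 z 0.0763 yaw 82.61 Fx,Fy,Fz 0.1 -2.2 -1.8 tau [-0.29 -0.    0.03] w 0.247
```

{"method": "drive_tool", "body": {"motion": [[[0.05, 0, 0], [0, 0, 0], 1], [[0.05, 0, 0], [0, 0, 0], 1], [[0, 0, 0], [0, 0, 0], 1]]}}

```text
time: 13.9
tool_pos: [0.5275, -0.017, 0.0763]
tool_rot: [-0.531, 0.531, 0.467, -0.467]
contact_force: [0.0, -2.2, -1.5]
gripper_width: 0.249
```

```bash
python3 s.py
```

```text
t 13.9 box x,y travel mm 34.55 34.75 z 0.0763 yaw 82.6 Fx,Fy,Fz 0.3 -2.2 -1.5 tau [-0.49  0.05 -0.01] w 0.249
```

{"method": "drive_tool", "body": {"motion": [[[0.05, 0, 0], [0, 0, 0], 1], [[0.05, 0, 0], [0, 0, 0], 1], [[0, 0, 0], [0, 0, 0], 1]]}}

```text
time: 14.2
tool_pos: [0.5279, -0.0142, 0.0763]
tool_rot: [0.531, -0.531, -0.467, 0.467]
contact_force: [-1.0, -2.0, -0.9]
gripper_width: 0.249
```

```bash
python3 s.py
```

```text
t 14.2 box x,y travel mm 34.56 37.52 z 0.0763 yaw 82.61 Fx,Fy,Fz -0.7 -2.1 -0.9 tau [-0.51  0.04 -0.03] w 0.249
```

{"method": "drive_tool", "body": {"motion": [[[0.04, 0, 0], [0, 0, 0], 1], [[0.04, 0, 0], [0, 0, 0], 1], [[0, 0, 0], [0, 0, 0], 1]]}}

```text
time: 14.5
tool_pos: [0.5281, -0.0125, 0.0763]
tool_rot: [-0.531, 0.531, 0.467, -0.467]
contact_force: [-1.2, -3.8, -0.9]
gripper_width: 0.251
```

```bash
python3 s.py
```

```text
t 14.5 box x,y travel mm 34.56 39.26 z 0.0763 yaw 82.61 Fx,Fy,Fz -0.7 -4.0 -0.9 tau [-0.66  0.05  0.01] w 0.251
```

{"method": "drive_tool", "body": {"motion": [[[0.04, 0, 0], [0, 0, 0], 1], [[0.04, 0, 0], [0, 0, 0], 1], [[0, 0, 0], [0, 0, 0], 1]]}}

```text
time: 14.8
tool_pos: [0.5282, -0.0118, 0.0764]
tool_rot: [-0.53, 0.532, 0.466, -0.468]
contact_force: [-2.5, -7.9, -0.6]
gripper_width: 0.245
```

```bash
python3 s.py
```

```text
t 14.8 box x,y travel mm 34.57 39.92 z 0.0764 yaw 82.62 Fx,Fy,Fz -1.5 -8.1 -0.6 tau [-1.53  0.26 -0.08] w 0.245
```

{"method": "drive_tool", "body": {"motion": [[[0.04, 0, 0], [0, 0, 0], 1], [[0.04, 0, 0], [0, 0, 0], 1], [[0, 0, 0], [0, 0, 0], 1]]}}

```text
time: 15.1
tool_pos: [0.5282, -0.0112, 0.0764]
tool_rot: [-0.53, 0.533, 0.465, -0.469]
contact_force: [-2.6, -12.7, -0.4]
gripper_width: 0.25
```

```bash
python3 s.py
```

```text
t 15.1 box x,y travel mm 34.54 40.51 z 0.0764 yaw 82.62 Fx,Fy,Fz -0.9 -12.9 -0.4 tau [-2.31  0.43 -0.07] w 0.25
```

{"method": "drive_tool", "body": {"motion": [[[-0.06, 0, -0.08], [0, 0, 0], 1], [[0, 0, -0.08], [0, 0, 0], 1], [[0, 0, -0.04], [0, 0, 0], 1], [[0, 0, 0], [0, 0, 0], 1]]}}

```text
time: 15.5
tool_pos: [0.5308, -0.012, 0.0756]
tool_rot: [0.532, -0.53, -0.464, 0.47]
contact_force: [-8.3, -8.6, 3.0]
gripper_width: 0.251
```

```bash
python3 s.py
```

```text
t 15.5 box x,y travel mm 37.15 40.04 z 0.0756 yaw 82.62 Fx,Fy,Fz -7.1 -9.6 3.0 tau [-1.56  1.58 -0.03] w 0.251
```

{"method": "drive_tool", "body": {"motion": [[[0, 0, -0.04], [0, 0, 0], 1], [[0, 0, 0], [0, 0, 0], 1]]}}

```text
time: 15.7
tool_pos: [0.5311, -0.0121, 0.0755]
tool_rot: [0.533, -0.53, -0.464, 0.47]
contact_force: [-10.0, -9.0, 5.3]
gripper_width: 0.248
```

```bash
python3 s.py
```

```text
t 15.7 box x,y travel mm 37.49 40.07 z 0.0755 yaw 82.63 Fx,Fy,Fz -8.8 -10.2 5.3 tau [-1.42  1.96  0.02] w 0.248
```

{"method": "drive_tool", "body": {"motion": [[[0, 0, -0.06], [0, 0, 0], 1], [[0, 0, 0], [0, 0, 0], 1]]}}

```text
time: 15.9
tool_pos: [0.5316, -0.0121, 0.0753]
tool_rot: [0.533, -0.529, -0.463, 0.471]
contact_force: [-13.1, -8.9, 5.0]
gripper_width: 0.249
```

```bash
python3 s.py
```

```text
t 15.9 box x,y travel mm 38.01 40.07 z 0.0753 yaw 82.64 Fx,Fy,Fz -11.9 -10.5 5.0 tau [-1.36  2.54  0.05] w 0.249
```

{"method": "drive_tool", "body": {"motion": [[[0, 0, -0.06], [0, 0, 0], 1], [[0, 0, 0], [0, 0, 0], 1], [[0, 0, 0], [0, 0, 0], 1]]}}

```text
time: 16.2
tool_pos: [0.5321, -0.0122, 0.0751]
tool_rot: [0.534, -0.528, -0.462, 0.471]
contact_force: [-16.1, -8.4, 6.8]
gripper_width: 0.245
```

```bash
python3 s.py; python3 - <<'E'
from h import *
p,r,s=pose();m=r.as_matrix();print("tilt",m[:,1].round(4))
f=grab("wrist");P=cloud(f);np.save("wrist.npy",P);g=grab("side")
a=g["img"];a=a[90:280,190:400];cv2.imwrite("pics/press.png",np.hstack([cv2.resize(f["img"],(400,300)),cv2.resize(a,(332,300))]))
Z=P[...,2]*1000;Q=P.reshape(-1,3)*1000
S=Q[(Q[:,2]>92)&(Q[:,2]<115)]
# plane of stock top & blade top
def plane(S,n):
    for _ in range(3):
        c=np.median(S,0);u,_,v=np.linalg.svd(S-S.mean(0),full_matrices=False);nn=v[2]*np.sign(v[2,2]);d=(S-S.mean(0))@nn;S=S[np.abs(d)<2]
    print(n,len(S),"n",nn.round(4),"c",S.mean(0).round(1))
plane(P[150:225,240:275].reshape(-1,3)*1000,"stock top");plane(P[150:182,295:440].reshape(-1,3)*1000,"blade top")
E
```

```text
t 16.2 box x,y travel mm 38.51 40.05 z 0.0751 yaw 82.65 Fx,Fy,Fz -14.9 -10.4 6.8 tau [-1.32  3.11  0.15] w 0.245
tilt [-0.0149 -0.0023 -0.9999]Traceback (most recent call last):
  File "<stdin>", line 12, in <module>
  File "<stdin>", line 10, in plane
    u, s, vh = gufunc(a, signature=signature)
               ~~~~~~^^^^^^^^^^^^^^^^^^^^^^^^
    raise LinAlgError("SVD did not converge")
numpy.linalg.LinAlgError: SVD did not converge
```

View pics/press.png

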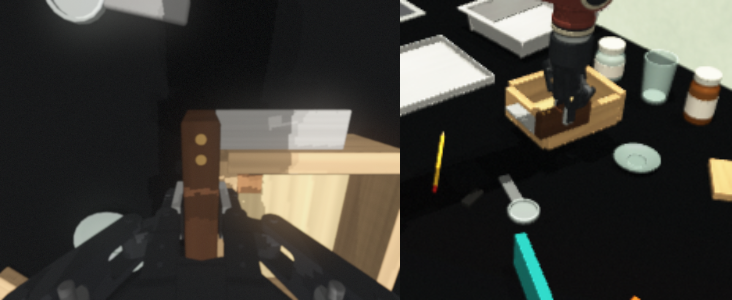

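Both faces look flat on the boards: blade along the front board at (215–350, 110–150) of the left panel, stock on the right-hand board. I'll check the square's tilt, then hold.

```bash
python3 - <<'E'
import numpy as np
P=np.load("wrist.npy")*1000
def plane(S,n):
    S=S.reshape(-1,3);S=S[np.isfinite(S).all(1)];S=S[np.abs(S[:,2]-np.median(S[:,2]))<4]
    A=np.c_[S[:,:2]-S[:,:2].mean(0),np.ones(len(S))];k=np.linalg.lstsq(A,S[:,2],rcond=None)[0];print(n,len(S),"slopes",k.round(4),S.mean(0).round(1))
plane(P[150:225,240:275],"stock");plane(P[150:182,295:440],"blade")
E
```

```text
stock 2497 slopes [-9.900000e-03 -2.200000e-03  1.052815e+02] [488.6  -6.4 105.3]
blade 4620 slopes [-2.62000e-02  1.30000e-03  6.12437e+01] [495.   58.3  61.2]
```

{"method": "drive_tool", "body": {"motion": [[[0, 0, 0], [0, 0, 0], 1], [[0, 0, 0], [0, 0, 0], 1], [[0, 0, 0], [0, 0, 0], 1], [[0, 0, 0], [0, 0, 0], 1], [[0, 0, 0], [0, 0, 0], 1], [[0, 0, 0], [0, 0, 0], 1], [[0, 0, 0], [0, 0, 0], 1], [[0, 0, 0], [0, 0, 0], 1], [[0, 0, 0], [0, 0, 0], 1], [[0, 0, 0], [0, 0, 0], 1]]}}

```text
time: 17.3
tool_pos: [0.5321, -0.0122, 0.075]
tool_rot: [0.534, -0.528, -0.462, 0.471]
contact_force: [-16.2, -9.0, 7.3]
gripper_width: 0.25
```

```bash
python3 s.py
```

```text
t 17.3 box x,y travel mm 38.49 40.05 z 0.075 yaw 82.64 Fx,Fy,Fz -14.9 -11.0 7.3 tau [-1.31  3.16  0.08] w 0.25
```

Held for over a second at about 11–15 N with tilt of 0.03 rad or less. I'll back off diagonally, then lift.

{"method": "drive_tool", "body": {"motion": [[[-0.1, 0, 0.15], [0, 0, 0], 1], [[-0.2, 0, 0.25], [0, 0, 0], 1], [[-0.5, 0, 0.5], [0, 0, 0], 1], [[-0.8, 0, 0.8], [0, 0, 0], 1], [[0, -0.7, 0], [0, 0, 0], 1], [[0, -1, 0], [0, 0, 0], 1], [[0, -1, 0], [0, 0, 0], 1], [[0, -1, 0], [0, 0, 0], 1], [[0, -0.5, 0], [0, 0, 0], 1], [[0, 0, 0], [0, 0, 0], 1], [[0, 0, 0], [0, 0, 0], 1]]}}

```text
time: 18.4
tool_pos: [0.4897, -0.045, 0.1804]
tool_rot: [0.532, -0.531, -0.467, 0.467]
contact_force: [0.2, -0.9, -2.7]
gripper_width: 0.245
```

```bash
python3 - <<'E'
from h import *
go([.4611,.3995,.179],85.6)
f=grab("wrist");P=cloud(f);np.save("wrist2.npy",P)
t=cloud(grab("top"))[55:165,170:265].reshape(-1,3);np.save("top2.npy",t)
def rect(n,Q):
    Q=Q.reshape(-1,3)*1000;Q=Q[(Q[:,2]>60)&(Q[:,2]<80)];Q=Q[(Q[:,1]>-60)&(Q[:,1]<200)&(Q[:,0]>470)]
    r=cv2.minAreaRect(Q[:,:2].astype(np.float32));print(n,len(Q),np.round(r[0],1),np.round(r[1],1),round(r[2],2))
rect("before",np.load("top.npy")[60:165,175:265]);rect("after",t)
q=f["img"];cv2.imwrite("pics/w3.png",q)
E
```

```text
t 18.4 at [ 0.4897 -0.045   0.1804] yaw 82.61 F [ 0.2 -0.9 -2.7] w 0.245
turn [-0.01 -0.6   0.01] | shift in current axes [17.48  0.07  3.42] | in target axes [17.64  0.06  2.5 ]
before 1484 [612.5  68.6] [172.7 211.7] 82.58
after 887 [615.1  72.1] [165.9 208.6] 82.94
```

View pics/w3.png

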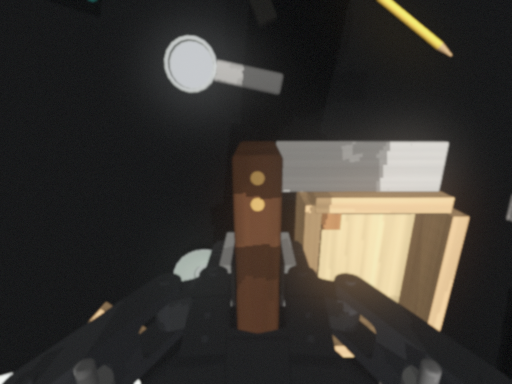

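Boards measure home: the top-view outline shrank by 3 mm in x and 7 mm in y, matching the felt travel. On to the tray.

{"method": "drive_tool", "body": {"motion": [[[0, 0, 0], [0, -0.6, 0], 1], [[0.6, 0, 0.1], [0, 0, 0], 1], [[1, 0, 0.15], [0, 0, 0], 1], [[1, 0, 0.15], [0, 0, 0], 1], [[1, 0, 0.15], [0, 0, 0], 1], [[1, 0, 0.15], [0, 0, 0], 1], [[1, 0, 0.15], [0, 0, 0], 1], [[1, 0, 0.15], [0, 0, 0], 1], [[1, 0, 0.15], [0, 0, 0], 1], [[1, 0, 0.15], [0, 0, 0], 1], [[1, 0, 0.15], [0, 0, 0], 1], [[1, 0, 0.15], [0, 0, 0], 1]]}}

```text
time: 19.7
tool_pos: [0.4692, 0.2237, 0.1801]
tool_rot: [0.519, -0.518, -0.48, 0.481]
contact_force: [-0.1, -0.5, -1.6]
gripper_width: 0.246
```

{"method": "drive_tool", "body": {"motion": [[[1, 0, 0.15], [0, 0, 0], 1], [[1, 0, 0.15], [0, 0, 0], 1], [[1, 0, 0.15], [0, 0, 0], 1], [[1, 0, 0.15], [0, 0, 0], 1], [[1, 0, 0.15], [0, 0, 0], 1], [[0.44, 0, 0.06], [0, 0, 0], 1], [[0, 0, 0], [0, 0, 0], 1], [[0, 1, 0], [0, 0, 0], 1], [[0, 1, 0], [0, 0, 0], 1], [[0, 1, 0], [0, 0, 0], 1], [[0, 1, 0], [0, 0, 0], 1], [[0, 0, 0], [0, 0, 0], 1]]}}

```text
time: 20.9
tool_pos: [0.4577, 0.3563, 0.0765]
tool_rot: [0.52, -0.519, -0.477, 0.483]
contact_force: [-1.0, 0.5, -2.3]
gripper_width: 0.251
```

```bash
python3 - <<'E'
from h import *
go([.4604,.3594,.024],85.6);print(pose()[1].as_matrix()[:,1].round(4))
E
```

```text
t 20.9 at [0.4577 0.3563 0.0765] yaw 85.53 F [-1.   0.5 -2.3] w 0.251
turn [-0.09 -0.01 -0.07] | shift in current axes [ 0.14  2.1  -0.12] | in target axes [ 0.13  2.1  -0.1 ]
[-0.008  -0.0052 -1.    ]
```

{"method": "drive_tool", "body": {"motion": [[[0, 0.6, 0], [0, 0, 0], 1], [[0, 0.6, 0], [0, 0, 0], 1], [[0, 0.5, 0], [0, 0, 0], 1], [[0, 0.2, 0], [0, 0, 0], 1], [[0, 0, 0], [0, 0, 0], 1], [[0, 0, 0], [0, 0, 0], 1]]}}

```text
time: 21.5
tool_pos: [0.461, 0.3594, 0.0341]
tool_rot: [-0.519, 0.519, 0.481, -0.48]
contact_force: [0.7, 1.1, -1.4]
gripper_width: 0.25
```

{"method": "drive_tool", "body": {"motion": [[[0, 0.08, 0], [0, 0, 0], 1], [[0, 0.06, 0], [0, 0, 0], 1], [[0, 0, 0], [0, 0, 0], 1]]}}

```text
time: 21.8
tool_pos: [0.4608, 0.3592, 0.0304]
tool_rot: [-0.519, 0.519, 0.481, -0.48]
contact_force: [0.7, 0.4, -1.4]
gripper_width: 0.245
```

```bash
python3 - <<'E'
from h import *
go([.4604,.3594,.024],85.6);print(pose()[1].as_matrix()[:,1].round(4))
E
```

```text
t 21.8 at [0.4608 0.3592 0.0304] yaw 85.6 F [ 0.7  0.4 -1.4] w 0.245
turn [0. 0. 0.] | shift in current axes [0.01 0.26 0.02] | in target axes [0.01 0.26 0.02]
[ 1.e-04  1.e-04 -1.e+00]
```

{"method": "drive_tool", "body": {"motion": [[[0, 0.1, 0], [0, 0, 0], 1], [[0, 0.08, 0], [0, 0, 0], 1], [[0, 0.06, 0], [0, 0, 0], 1], [[0, 0, 0], [0, 0, 0], 1]]}}

```text
time: 22.2
tool_pos: [0.4607, 0.3592, 0.0242]
tool_rot: [0.519, -0.519, -0.48, 0.48]
contact_force: [-0.5, 0.2, -1.5]
gripper_width: 0.25
```

{"method": "drive_tool", "body": {"motion": [[[0, 0.06, 0], [0, 0, 0], 1], [[0, 0, 0], [0, 0, 0], 1]]}}

```text
time: 22.4
tool_pos: [0.461, 0.3593, 0.0241]
tool_rot: [-0.519, 0.519, 0.48, -0.48]
contact_force: [-2.5, -1.7, 5.6]
gripper_width: 0.247
```

Touchdown: z stopped at 24.1 mm and Fz is positive. Now I'll open the gripper and retreat.

{"method": "drive_tool", "body": {"motion": [[[0, 0, 0], [0, 0, 0], 0.2], [[0, 0, 0], [0, 0, 0], 0], [[0, 0, 0], [0, 0, 0], -0.3], [[0, 0, 0], [0, 0, 0], -0.5], [[0, 0, 0], [0, 0, 0], -0.5], [[0, -0.3, 0], [0, 0, 0], -0.5], [[0, -0.6, 0], [0, 0, 0], -0.5], [[0, -1, 0], [0, 0, 0], -0.5], [[0, -1, 0], [0, 0, 0], -0.5], [[0, -1, 0], [0, 0, 0], -0.5], [[0, -1, 0], [0, 0, 0], -0.5], [[0, -1, 0], [0, 0, 0], -0.5]]}}

```text
time: 23.6
tool_pos: [0.461, 0.3593, 0.1731]
tool_rot: [-0.519, 0.519, 0.481, -0.48]
contact_force: [0.0, -0.4, -0.4]
gripper_width: 0.746
```

{"method": "drive_tool", "body": {"motion": [[[0, -1, 0], [0, 0, 0], -0.5], [[0, -1, 0], [0, 0, 0], -0.5], [[-1, 0, 1], [0, 0, 0], -0.5], [[-1, 0, 1], [0, 0, 0], -0.5], [[-1, 0, 0], [0, 0, 0], -0.5], [[-1, 0, 0], [0, 0, 0], -0.5], [[-1, 0, 0], [0, 0, 0], -0.5], [[-1, 0, 0], [0, 0, 0], -0.5], [[-1, 0, 0], [0, 0, 0], -0.5], [[0, 0, 0], [0, 0, 0], -0.5], [[0, 0, 0], [0, 0, 0], -0.5]]}}

```text
time: 24.7
tool_pos: [0.3978, 0.1885, 0.2216]
tool_rot: [-0.519, 0.519, 0.481, -0.479]
contact_force: [1.0, -0.2, -0.3]
gripper_width: 0.752
```

```bash
python3 - <<'E'
from h import *
go([.46,.36,.2],85.6)
f=grab("top");P=cloud(f);cv2.imwrite("pics/end.png",cv2.resize(f["img"],(768,576)))
def rect(n,Q,z0,z1):
    Q=Q.reshape(-1,3)*1000;Q=Q[(Q[:,2]>z0)&(Q[:,2]<z1)]
    if len(Q): r=cv2.minAreaRect(Q[:,:2].astype(np.float32));print(n,len(Q),np.median(Q[:,2]).round(1),np.round(r[0],1),np.round(r[1],1),round(r[2],2))
rect("stock",P[125:200,75:145],40,60)
rect("box",P[60:165,175:265],60,80)
E
```

```text
t 24.7 at [0.3978 0.1885 0.2216] yaw 85.54 F [ 1.  -0.2 -0.3] w 0.752
turn [ 0.02 -0.01  0.01] | shift in current axes [ 7.03  0.87 -1.95] | in target axes [ 7.03  0.86 -1.96]
stock 56 50.7 [412.2 360.4] [19.4 21.3] 88.22
box 1443 67.7 [615.   71.9] [166.1 207.9] 82.69
```

View pics/end.png

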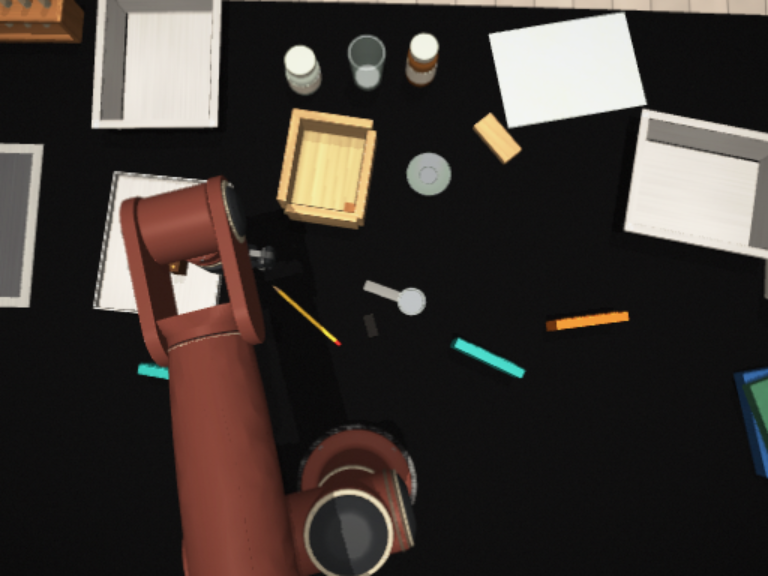

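The box at (280–376, 108–228) is now closed and the other objects are where they were. The arm hides the tray, so I'll swing clear and check the square.

{"method": "drive_tool", "body": {"motion": [[[-1, 0, 0], [0, 0, 0], -0.5], [[-1, 0, 0], [0, 0, 0], -0.5], [[-1, 0, 0], [0, 0, 0], -0.5], [[-1, 0, 0], [0, 0, 0], -0.5], [[-1, 0, 0], [0, 0, 0], -0.5], [[-1, 0, 0], [0, 0, 0], -0.5], [[-1, 0, 0], [0, 0, 0], -0.5], [[-1, 0, 0], [0, 0, 0], -0.5], [[-1, 0, 0], [0, 0, 0], -0.5], [[-1, 0, 0], [0, 0, 0], -0.5], [[0, 0, 0], [0, 0, 0], -0.5], [[0, 0, 0], [0, 0, 0], -0.5]]}}

```text
time: 25.95
tool_pos: [0.3786, -0.0604, 0.2206]
tool_rot: [0.519, -0.519, -0.481, 0.48]
contact_force: [-0.1, 0.8, -0.5]
gripper_width: 0.754
```

```bash
python3 - <<'E'
from h import *
f=grab("top");P=cloud(f);cv2.imwrite("pics/end2.png",cv2.resize(f["img"][100:230,50:270],None,fx=2.5,fy=2.5))
def rect(n,Q,z0,z1):
    Q=Q.reshape(-1,3)*1000;Q=Q[(Q[:,2]>z0)&(Q[:,2]<z1)]
    if len(Q): r=cv2.minAreaRect(Q[:,:2].astype(np.float32));print(n,len(Q),np.median(Q[:,2]).round(1),np.ptp(Q[:,2]).round(1),np.round(r[0],1),np.round(r[1],1),round(r[2],2))
rect("stock",P[125:200,75:145],40,60)
S=P[130:200,72:140].reshape(-1,3)*1000;S=S[(S[:,0]>380)&(S[:,0]<440)&(S[:,1]>380)&(S[:,1]<460)];S=S[S[:,2]>4.5];print("blade z",len(S),np.median(S[:,2]))
print(manip.state()["contact_force"])
E
```

```text
stock 344 51.2 16.4 [459.6 357.9] [ 23.4 114.8] 86.45
blade z 246 7.623271750041183
[ 0.0118669   0.09211372 -0.76419662]
```

View pics/end2.png

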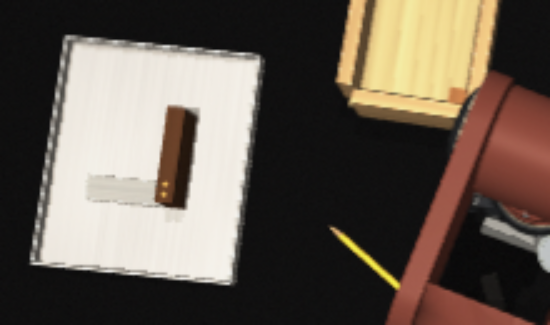

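The square lies flat inside the tray, stock at (175,155) and blade at (120,188) in the crop. The stock top reads 51 mm and the blade top 7.6 mm, as expected with the underside on the 3 mm floor and the camera's −1.5 mm bias. I'll hand in.

```bash
python3 -c "
from h import *
print(manip.job_done())"
```

```text
the job is handed in; nothing more can be done
None
```

I pressed the try square onto both boards at the corner until they were home, held it there, then laid it flat in the tray. I let go and handed the job in at about 26 s; the hand-in reports no verdict.

- **Pressing:** I felt each board home separately first. I then held both together for over 1 s, reading about 15 N towards the front board and 11 N towards the side board. These are wrist totals that include face friction, so the force on each face is only bounded; all readings stayed well under 25 N. The square tilted by less than 0.03 rad, and its yaw matched the front board to about 0.1°.
- **Boards home:** The box outline seen from above shrank by about 3–4 mm along x and 7 mm along y. That agrees with the travel I felt, and it stayed that way after release. The gaps themselves could not be read directly.
- **Placing:** The stock top reads 51 mm and the blade top 7.6 mm, so the square lies flat on the tray floor. Its outline middle is roughly 10 mm from the tray centre.
- **Surroundings:** The arm is clear of everything, and the other bench objects looked unmoved in the last full top view. Nothing failed outright. One board-edge fit from the wrist camera was unusable, so I found the side board by touch instead.

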